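# Take out a gear case's bayonet filler cap and blank the port

## Robot

A 6-joint arm with a two-finger parallel gripper is mounted at the origin on the work surface. World frame = base frame: x ahead of the robot, y to its left, z up, the work surface at z = 0. Lengths are in mm, angles in rad, forces in N, time in s.
With the tool pointing down it reaches from about 350 to 850 mm from the base axis. Payload 8.1 kg.
Tool frame: the origin (TCP) lies at the very end of the fingers, on their centre line; the grasp point (between the pads) lies 19 mm behind it; z points along the fingers, y is the line along which they close (so a half turn about z gives the same grasp; the last joint's range is limited). The gripper opens to 85 mm and grips with 20 to 120 N. Pads are 22 mm wide; open, the fingers measure 114 mm over their backs; the gripper's body (76 mm by 85 mm) begins 54 mm behind the grasp point. The pads swing forward as they close: fully open they stand 13 mm farther back than shut.
Start: joints at [-1.284, 0.13, 1.488, -0, 1.523, -0.085], TCP at [217.996, -559.002, 231.292] pointing down, gripper open.
Joint ranges: [-2.96, 2.96], [-0.89, 2.26], [0.02, 2.5], [-1.34, 4.48], [0, 2.73], [-2.66, 2.66]. Speed limits (rad/s): [2.39, 2.39, 2.79, 3.14, 3.14, 3.14].

## Interface

Orientations are given as a rotation vector (axis times angle).
In Python, from plant import r gives the robot as it stands.
- The arm moves only by the tool move_arm, never from a script. Its argument "targets" is a list that holds one entry, the list of rows, each a list of 7 numbers: the shift along the tool's x, y, z in units of 30 mm (1.0 is 30 mm), then the turn, a rotation vector about the tool's x, y, z in units of 5 degrees (1.0 is 5 degrees), then the closure, from 0 (fully open) to 1 (shut). A call has 1 to 20 rows; each row is the pose to reach, as a shift and turn from the pose commanded when the call began, along the tool's axes at that moment; what a row does not reach only later rows make up. A row lasts 1/8 s, in which the tool goes at most 62.5 mm and 10.7 degrees, less where a joint would pass 70% of its speed; a pose out of reach is approached as far as the arm can. A call with a gripper value outside its range is refused whole. The fingers move at their own pace and stop on an object; "grip_force" is the grip in N (left out, the last holds). Time passes only in rows, so rows that repeat a pose let the fingers close. It gives the time, the measured TCP pose, the force, the opening and the grip force at its end, in the units of the state.
- r.get_state(): the state, without advancing time (a new reading comes with each control period).
- r.camera(name): name is "side" or "top"; returns a dict with "pixels" (480x640x3 uint8, red, green, blue), "camera_matrix" (3x3 intrinsics, pixels), "R" (3x3) and "t" (3): a world point X has camera coordinates R X + t. Camera axes: x right, y down, z forward; pixel columns grow to the right and rows downward; lengths in mm; the calibration is good to about 2 mm. A picture is of the moment at which its call begins. There is no depth.
- r.finish_job(): hands the job in; it is judged then, once.
The state is a dict: "time_s": time; "joint_pos": joint angles; "qd": joint speeds; "joint_torque": joint torques, N m; "tool_pos": TCP position; "ee_rot": TCP orientation; "contact_force": force on the tool from outside, world axes, zero at the start; "wrist_torque": the same for the moment, N m; "opening": finger opening in mm; "grip_force": force on a finger pad.
Only numpy, scipy, OpenCV 4.12 (cv2) and the standard library are available. Lean on these libraries where they do the work, as an engineer would, in place of code of your own. Each camera call takes 0.05 s, during which the arm holds its last target. There are 200 camera calls.

## Task

Turn the black filler cap on the gear case anticlockwise until its handle points at the two yellow dots, lift it out and set it down in the steel parts tray without dropping it. Then close the open port with the blue blanking cover: hook one edge under the red lip on the gear case, lower the other edge inside the red rim until the cover lies flat and centred on the face, and let go. Leave the spray can, oil bottle, spanner and bearing where they are.

Things in the scene. Friction and masses are not known exactly. Their poses are not given: they have to be found in the camera images.
- port (a point): Gear case, fixed, aluminium, 200 (x) by 190 (y) mm; +x shaft end 132 mm from this point. Point: axis of the filler port, in the flat machined face (130 x 120 mm) 100 mm above the bench. z up, x from lip to rim. The cap's lugs pass two gaps on the port's x and -x axes, marked by yellow dots on the face 37 mm out. Opening 29 mm, bore 44 mm.
- lip (a point): Red lip on the gear case, port axes, 100 mm long in y. Point: middle of its free lower edge, at x = -43 mm from the port, 11 mm above the face. The lip reaches 10 mm back from here to an upright wall at x = -53 mm; its top is 16 mm above the face.
- rim (a point): Red rim on the gear case, port axes: 8 mm thick, 7 mm high, 100 mm long in y. Point: middle of the top edge of its face towards the lip, at x = +53 mm from the port. From the wall under the lip to the rim is 106 mm; open at both y ends.
- cap_grip (a point): Black filler cap, 140 g. Point: centre of its handle, on its axis, 29 mm above the face when seated. z up, x along the handle: bar 52 (x) by 14 (y) mm, 42 mm high, yellow stripe on top, on a head 60 mm wide, 8 mm thick. Starts seated with x 1.15 to 1.4 rad clockwise (from above) of the port's x; comes free within 0.1 rad of the port's x; stop about 0.1 rad beyond.
- cap: The same cap; origin on its axis at the head's underside, 29 mm below cap_grip. Below it a stem, 25 mm across, 13 mm long, with two lugs along x, 40 mm over both, held under the port's flange with 2 mm of play. Only light friction, no spring or thread. Standing on its stem, cap_grip is 42 mm above the floor.
- cover_grip (a point): Blue blanking cover, 220 g, flat on the bench at the start. Point: centre of its handle, 27 mm above the plate's underside; z up. Plate 100 (x) by 84 (y) mm, 6 mm thick; orange upright handle at its centre, 14 mm thick (x), 46 mm long (y), 6 to 48 mm above the underside. Both ends alike: either x edge may go under the lip.
- cover: The same cover; origin at the centre of the plate's underside, same axes. Fitted, it lies on the face centred on the port, its x along the port's x (either way round). Laid down level it catches on lip or rim: it goes in tilted 0.1 to 0.4 rad, low edge under the lip.
- tray_in (a point): Steel parts tray, fixed, open-topped, 160 (x) by 140 (y) mm outside, walls 4 mm thick, rim 26 mm above the bench. This point is the centre of its inner floor, about 4 mm above the bench; z up, x along its longer side. It may be on the robot's left or right, the cover on the other side.
- spray_can: Red spray can with a blue band, 62 mm across, 190 mm tall, loose; origin at the centre of its underside. Leave alone.
- oil_bottle: White oil bottle with a yellow cap, 56 mm across, 140 mm tall, loose; origin at the centre of its underside. Leave alone.
- spanner: Steel spanner, 190 mm long, lying flat on the bench; origin under its middle, x along its length. Leave alone.
- bearing: Steel bearing ring, 60 mm across, 34 mm hole, 16 mm high, lying flat on the bench; origin at the centre of its underside. Leave alone.

How it is judged:
By the outcome, as a careful person would: the job done as asked, in the order asked, and still so for the second after the job is handed in, with the robot touching nothing.
It also fails if it takes over 67 s, if anything falls off the work surface, if the arm or the gripper's body presses on something with over 40 N, if the wrist force passes 120 N, or if a joint passes its speed limit or range.

## Working session

There is one attempt and no reset: what is moved stays moved. The work goes in short steps, Python scripts to look and compute and a tool call to move; the robot and the scene stay as the last step left them, time stands still between calls to the robot, and variables do not carry over. Pictures are saved under pics/ and viewed, at most 10 in all, crops included, and the job is handed in when it is done.

Besides the shell and the picture viewer there is one more tool, called as a command line: name --argument value ..., lists and objects as JSON in quotes. move_arm: Moves the arm, as the interface text tells. Its arguments: {"type":"object","properties":{"targets":{"type":"array"},"grip_force":{"type":"number"}},"required":["targets"]}

```bash
mkdir -p pics; ls; python3 - <<'E'
from plant import r
import cv2,numpy as np
for n in("top","side"):
    c=r.camera(n); cv2.imwrite(f"pics/{n}0.png",c["pixels"][:,:,::-1]); np.savez(n+"0.npz",**c)
    print(n,c["camera_matrix"].tolist(),np.round(-c["R"].T@c["t"]),np.round(c["R"],3).tolist())
s=r.get_state();print(s)
E
```

```text
pics
top [[533.1591015397381, 0.0, 321.1523768805654], [0.0, 533.1591015397381, 241.98407250941614], [0.0, 0.0, 1.0]] [ 547.  -18. 1282.] [[0.011, -1.0, -0.02], [-0.998, -0.009, -0.055], [0.055, 0.021, -0.998]]
side [[619.8612870671013, 0.0, 319.6850616289155], [0.0, 619.8612870671013, 247.84530679811456], [0.0, 0.0, 1.0]] [  31.  649. 1058.] [[-0.75, -0.661, 0.008], [-0.499, 0.558, -0.663], [0.434, -0.502, -0.748]]
{'time_s': 0.1, 'joint_pos': array([-1.28438138e+00,  1.31119442e-01,  1.48917364e+00, -2.11916538e-05,
        1.52301321e+00, -8.54060361e-02]), 'qd': array([ 5.29624768e-04, -3.71641385e-03, -2.38666779e-03, -8.62174626e-04,
       -6.95789515e-05, -3.27205170e-04]), 'joint_torque': array([ 1.44598624e-03, -5.70954502e+01, -5.01940405e+01, -6.84834845e-05,
        8.19965964e-03,  7.18564911e-05]), 'tool_pos': array([ 217.85505686, -558.51182386,  230.3273577 ]), 'ee_rot': array([-3.08578403e+00, -5.80383246e-01,  3.02996536e-04]), 'contact_force': array([ 0.29956011, -0.05936845,  1.18718648]), 'wrist_torque': array([ 0.02569412, -0.03140181,  0.00025454]), 'grip_force': 0.0, 'opening': 85.27685647749664}
```

View pics/top0.png

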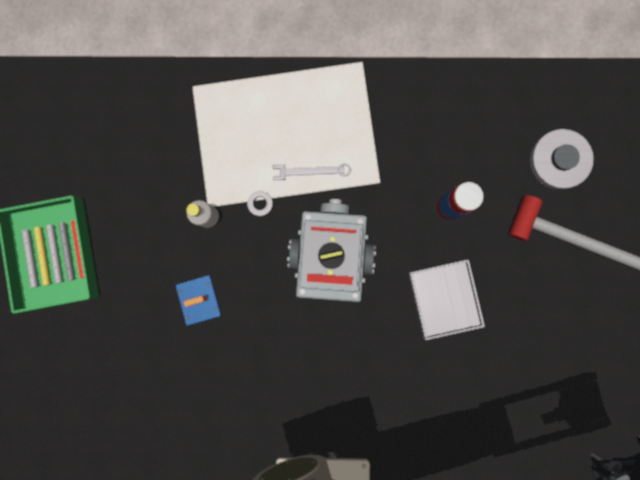

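View pics/side0.png

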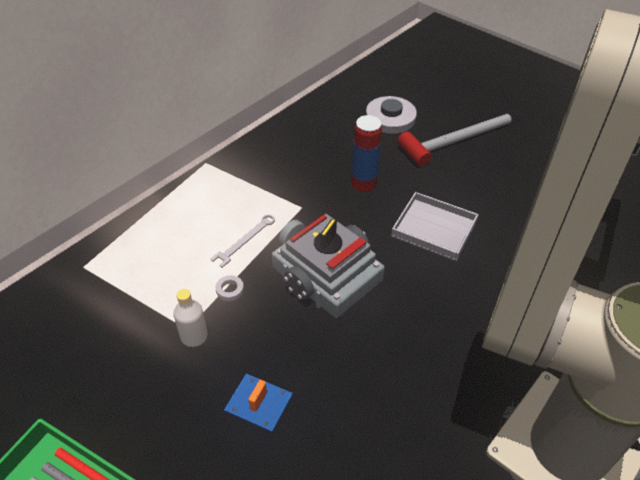

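Top view: gear case at (332,255), lip (wide red) at (330,279), rim at (333,230), so port x points away from the robot. Cap stripe is at (331,255), cover at (198,300), tray at (447,300). The side view agrees, with the way to cap, cover and tray clear.

```bash
cat >h.py <<'E'
import cv2,numpy as np
from scipy.spatial.transform import Rotation as Ro
def cast(c,uv,z):
    d=c["R"].T@np.linalg.inv(c["camera_matrix"])@np.array([uv[0],uv[1],1.]); o=-c["R"].T@c["t"]
    return o+d*(z-o[2])/d[2]
def blobs(c,lo,hi,box,amin=4):
    u0,v0,u1,v1=box; im=cv2.cvtColor(np.ascontiguousarray(c["pixels"]),cv2.COLOR_RGB2HSV)
    m=cv2.inRange(im,np.array(lo),np.array(hi)); k=np.zeros_like(m);k[v0:v1,u0:u1]=m[v0:v1,u0:u1]
    n,l,s,ce=cv2.connectedComponentsWithStats(k); out=[]
    for i in range(1,n):
        if s[i,4]>=amin:
            p=np.argwhere(l==i)[:,::-1].astype(float); out.append((int(s[i,4]),ce[i],p))
    return sorted(out,key=lambda b:-b[0])
def axis(c,p,z):
    w=np.array([cast(c,q,z)[:2] for q in p]); m=w.mean(0); _,s,v=np.linalg.svd(w-m,full_matrices=False)
    return m,np.arctan2(v[0,1],v[0,0]),s*np.sqrt(12/len(w))
def rect(c,p,z):
    (a,b,t)=cv2.minAreaRect(p.astype(np.float32)); w=np.array([cast(c,q,z)[:2] for q in cv2.boxPoints((a,b,t))])
    return w.mean(0),w
E
python3 - <<'E'
from h import *
np.set_printoptions(precision=3,suppress=True)
T=dict(np.load("top0.npz"));S=dict(np.load("side0.npz"))
def show(n,c,lo,hi,box,z,k=4):
    for a,ce,p in blobs(c,lo,hi,box)[:k]: print(n,a,ce,*axis(c,p,z))
for nm,c,b,cb in(("T",T,(290,200,375,310),(170,270,225,330)),("S",S,(270,200,390,320),(215,370,300,435))):
    show(nm+"red116",c,(0,150,60),(8,255,255),b,116,2); show(nm+"red107",c,(0,150,60),(8,255,255),b,107,2)
    show(nm+"yel100",c,(22,110,100),(35,255,255),b,100); show(nm+"yel150",c,(22,110,100),(35,255,255),b,150)
    show(nm+"orange48",c,(8,120,60),(20,255,255),cb,48,2)
    show(nm+"blue6",c,(100,120,50),(120,255,255),cb,6,2)
b=blobs(T,(100,120,50),(120,255,255),(170,270,225,330))[0]; print("blue",*rect(T,b[2],6))
b=blobs(T,(0,0,110),(180,60,255),(400,250,495,350))[0]; print("tray",b[0],*rect(T,b[2],26))
print("tray floor z4",cast(T,b[1],15))
E
```

```text
Tred116 258 [329.341 278.593] [531.426 -12.894] -1.633035557649912 [95.094 12.873]
Tred116 48 [332.646 229.521] [638.872 -19.096] -1.6375308343078157 [93.333  2.399]
Tred107 258 [329.341 278.593] [531.303 -12.852] -1.633035557649912 [95.828 12.973]
Tred107 48 [332.646 229.521] [639.578 -19.102] -1.6375308343078154 [94.054  2.418]
Tyel100 88 [330.909 254.432] [584.698 -15.791] -1.3267776453796798 [49.525  8.541]
Tyel150 88 [330.909 254.432] [583.12  -15.895] -1.3267776453796805 [47.43  8.18]
Torange48 89 [194.528 300.494] [476.502 299.082] -1.2793795293091355 [46.644  9.918]
Tblue6 1304 [198.24  299.745] [476.025 301.005] -2.850692204998495 [110.206  88.509]
Sred116 324 [346.046 252.42 ] [529.143  -9.482] 1.5071204220914989 [99.767 17.492]
Sred116 118 [311.195 225.195] [632.231 -18.944] 1.506858703154752 [88.405  8.385]
Sred107 324 [346.046 252.42 ] [533.904 -15.769] 1.5071204220914989 [100.72   17.659]
Sred107 118 [311.195 225.195] [637.977 -25.321] 1.5068587031547522 [89.25   8.465]
Syel100 63 [328.048 226.778] [612.638 -50.608] -1.3394952103347162 [49.431  7.758]
Syel100 17 [315.059 233.765] [619.736 -16.917] 1.5950616474069075 [10.305  9.503]
Syel150 63 [328.048 226.778] [582.272 -14.118] -1.3394952103347157 [46.851  7.353]
Syel150 17 [315.059 233.765] [589.     17.814] 1.5950616474068742 [9.768 9.007]
Sorange48 301 [257.306 394.545] [466.995 310.567] 2.030833810035317 [54.113 19.513]
Sblue6 1874 [258.589 403.464] [470.611 307.702] -2.769663722103066 [110.18  87.18]
blue [475.921 302.423] [[512.704 359.921]
 [537.658 275.745]
 [439.093 245.128]
 [414.228 328.899]]
tray 4279 [ 485.076 -287.176] [[ 547.369 -198.965]
 [ 581.503 -338.629]
 [ 422.717 -374.845]
 [ 388.715 -236.266]]
tray floor z4 [ 484.157 -289.458   15.   ]
```

```bash
cat >>h.py <<'E'
def down(yaw): return Ro.from_euler("z",yaw)*Ro.from_matrix(np.diag([1.,-1,-1]))
def go(r,pos,R):
    s=r.get_state(); R0=Ro.from_rotvec(s["ee_rot"]); x=R0.as_matrix()[:,0]
    d=R0.inv().apply(np.array(pos)-s["tool_pos"])/30; w=np.rad2deg((R0.inv()*R).as_rotvec())/5
    print("t",round(s["time_s"],2),"tcp",s["tool_pos"].round(1),"yaw",round(np.arctan2(x[1],x[0]),3),"F",s["contact_force"].round(1),"M",s["wrist_torque"].round(2),"open",round(s["opening"],1),"q",s["joint_pos"].round(2))
    print("rows:",d.round(3),w.round(3))
E
python3 - <<'E'
from h import *
from plant import r
go(r,[583,-15.5,200],down(1.81))
S=dict(np.load("side0.npz"));print("can base",cast(S,(365,187),0),"bottle",cast(S,(193,342),0))
E
```

```text
t 0.1 tcp [ 217.9 -558.5  230.3] yaw 0.372 F [ 0.3 -0.1  1.2] M [ 0.03 -0.03  0.  ] open 85.3 q [-1.28  0.13  1.49 -0.    1.52 -0.09]
rows: [ 17.916 -12.44    1.034] [-1.500e-02 -1.500e-02 -1.648e+01]
can base [ 694.19270409 -288.75649869    0.        ] bottle [666.76053155 298.10917201   0.        ]
```

move_arm --targets '[[[17.92,-12.44,0.5,0,0,-16.5,0.5],[17.92,-12.44,0.5,0,0,-16.5,0.5],[17.92,-12.44,0.5,0,0,-16.5,0.5],[17.92,-12.44,0.5,0,0,-16.5,0.5],[17.92,-12.44,0.5,0,0,-16.5,0.5],[17.92,-12.44,0.5,0,0,-16.5,0.5],[17.92,-12.44,0.5,0,0,-16.5,0.5],[17.92,-12.44,0.5,0,0,-16.5,0.5],[17.92,-12.44,0.5,0,0,-16.5,0.5],[17.92,-12.44,0.5,0,0,-16.5,0.5],[17.92,-12.44,0.5,0,0,-16.5,0.5],[17.92,-12.44,0.5,0,0,-16.5,0.5],[17.92,-12.44,0.5,0,0,-16.5,0.5],[17.92,-12.44,1.0,0,0,-16.5,0.5],[17.92,-12.44,1.0,0,0,-16.5,0.5],[17.92,-12.44,1.0,0,0,-16.5,0.5]]]' --grip_force 40

```text
time_s: 2.1
tool_pos: [582.9, -16.6, 201.0]
ee_rot: [-1.939, -2.471, 0.001]
contact_force: [-0.1, 0.3, -0.0]
opening: 42.8
grip_force: 0.0
```

```bash
python3 - <<'E'
from h import *
from plant import r
go(r,[583,-15.5,114],down(1.81))
c=r.camera("side"); cv2.imwrite("pics/s1.png",cv2.resize(c["pixels"][150:330,220:460,::-1],(800,600)))
E
```

```text
t 2.1 tcp [582.9 -16.6 201. ] yaw 1.811 F [-0.1  0.3 -0. ] M [-0.05  0.02  0.03] open 42.8 q [-0.12  0.1   1.58 -0.    1.47 -0.36]
rows: [0.034 0.015 2.899] [-0.007 -0.002  0.008]
```

View pics/s1.png

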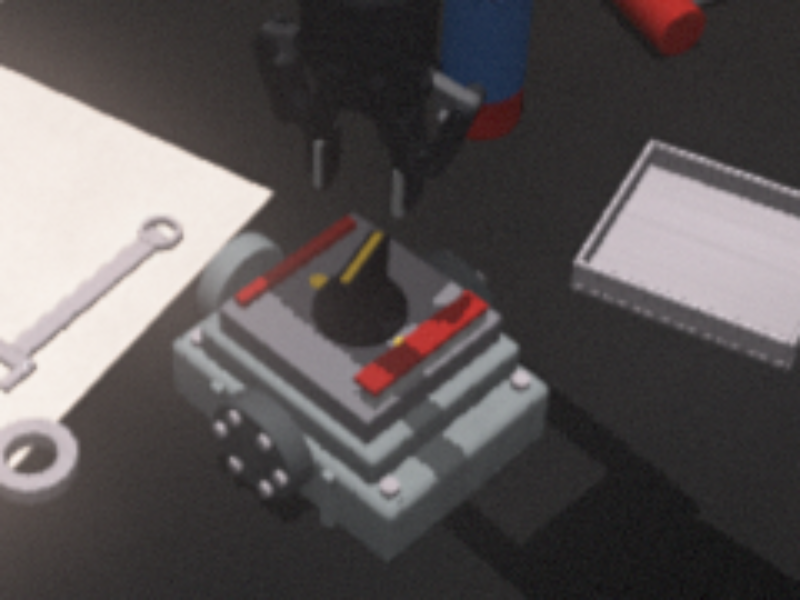

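The fingers at (320,170) and (400,200) straddle the yellow-striped handle at (362,257), so I'm going down to grip it.

move_arm --targets '[[[0.03,0.02,1.4,0,0,0,0.5],[0.03,0.02,2.2,0,0,0,0.5],[0.03,0.02,2.85,0,0,0,0.5],[0.03,0.02,2.85,0,0,0,0.6],[0.03,0.02,2.85,0,0,0,0.75],[0.03,0.02,2.85,0,0,0,0.9],[0.03,0.02,2.85,0,0,0,0.9],[0.03,0.02,2.85,0,0,0,0.9],[0.03,0.02,2.85,0,0,0,0.9]]]' --grip_force 40

```text
time_s: 3.28
tool_pos: [584.7, -15.2, 117.5]
ee_rot: [1.937, 2.47, 0.002]
contact_force: [-1.2, -0.1, 6.3]
opening: 13.5
grip_force: 40.4
```

```bash
python3 - <<'E'
from h import *
from plant import r
go(r,[583,-15.5,115],down(3.08))
E
```

```text
t 3.27 tcp [584.7 -15.2 117.5] yaw 1.812 F [-1.2 -0.1  6.3] M [-0.16  0.32 -0.04] open 13.5 q [-0.11  0.17  1.66 -0.    1.31 -0.35]
rows: [ 0.004 -0.058  0.083] [  0.016   0.028 -14.534]
```

move_arm --targets '[[[0,0,-0.03,0,0,-1,0.9],[0,0,-0.05,0,0,-2.5,0.9],[0,0,-0.05,0,0,-4,0.9],[0,0,-0.05,0,0,-5.5,0.9],[0,0,-0.05,0,0,-7,0.9],[0,0,-0.05,0,0,-8.5,0.9],[0,0,-0.05,0,0,-10,0.9],[0,0,-0.05,0,0,-11.5,0.9],[0,0,-0.05,0,0,-13,0.9],[0,0,-0.05,0,0,-14,0.9],[0,0,-0.05,0,0,-14.5,0.9],[0,0,-0.05,0,0,-14.5,0.9],[0,0,-0.05,0,0,-14.5,0.9]]]'

```text
time_s: 4.9
tool_pos: [583.8, -14.9, 117.5]
ee_rot: [0.103, 3.14, 0.0]
contact_force: [0.5, 0.4, 0.4]
opening: 13.7
grip_force: 39.6
```

```bash
python3 - <<'E'
from h import *
from plant import r
go(r,[583,-15.5,200],down(3.077))
c=r.camera("side"); np.savez("s2.npz",**c)
for a,ce,p in blobs(c,(22,110,100),(35,255,255),(270,200,390,320))[:4]:print(a,ce,*axis(c,p,150))
E
```

```text
t 4.9 tcp [583.8 -14.9 117.5] yaw 3.076 F [0.5 0.4 0.4] M [0.13 0.05 0.04] open 13.7 q [-0.11  0.17  1.66  0.    1.31 -1.62]
rows: [ 0.023 -0.022 -2.75 ] [ 0.001  0.003 -0.01 ]
15 [332.6        230.06666667] [569.48873391 -13.25548095] 3.1116756058618513 [18.59987287  4.66407947]
```

Turned with almost no side force. Lift gently.

move_arm --targets '[[[0,0,-0.1,0,0,0,0.9],[0,0,-0.25,0,0,0,0.9],[0,0,-0.45,0,0,0,0.9],[0,0,-0.7,0,0,0,0.9],[0,0,-1.0,0,0,0,0.9],[0,0,-1.0,0,0,0,0.9]]]'

```text
time_s: 5.7
tool_pos: [584.5, -15.1, 148.7]
ee_rot: [0.101, 3.138, -0.0]
contact_force: [-0.2, -1.7, -0.7]
opening: 13.5
grip_force: 39.3
```

```bash
python3 - <<'E'
from h import *
from plant import r
go(r,[484.5,-288,230],down(3.077))
go(r,[484.5,-288,230],down(2.85))
E
```

```text
t 5.7 tcp [584.5 -15.1 148.7] yaw 3.077 F [-0.2 -1.7 -0.7] M [-0.02 -0.03  0.01] open 13.5 q [-0.11  0.14  1.63 -0.    1.37 -1.62]
rows: [ 2.734 -9.294 -2.714] [-0.001  0.027  0.   ]
t 5.7 tcp [584.5 -15.1 148.7] yaw 3.077 F [-0.2 -1.7 -0.7] M [-0.02 -0.03  0.01] open 13.5 q [-0.11  0.14  1.63 -0.    1.37 -1.62]
rows: [ 2.734 -9.294 -2.714] [2.000e-03 2.700e-02 2.602e+00]
```

move_arm --targets '[[[0,0,-1.5,0,0,0,0.9],[0.3,-1,-2.5,0,0,0.5,0.9],[0.73,-2.5,-2.5,0,0,1,0.9],[1.2,-4,-2.5,0,0,1.5,0.9],[1.6,-5.5,-2.5,0,0,2,0.9],[2.1,-7,-2.5,0,0,2.6,0.9],[2.5,-8.5,-2.5,0,0,2.6,0.9],[2.73,-9.29,-2.2,0,0,2.6,0.9],[2.73,-9.29,-1,0,0,2.6,0.9],[2.73,-9.29,0.5,0,0,2.6,0.9],[2.73,-9.29,2,0,0,2.6,0.9],[2.73,-9.29,3,0,0,2.6,0.9],[2.73,-9.29,3,0,0,2.6,0.9],[2.73,-9.29,3,0,0,2.6,0.9]]]'

```text
time_s: 7.45
tool_pos: [484.7, -288.4, 58.7]
ee_rot: [0.456, 3.107, -0.001]
contact_force: [0.5, 0.0, -1.6]
opening: 13.9
grip_force: 39.3
```

```bash
python3 - <<'E'
from h import *
from plant import r
go(r,[484.5,-288,36],down(2.85))
c=r.camera("side"); cv2.imwrite("pics/s3.png",cv2.resize(c["pixels"][130:310,330:570,::-1],(800,600)))
E
```

```text
t 7.45 tcp [ 484.7 -288.4   58.7] yaw 2.85 F [ 0.5  0.  -1.6] M [-0.    0.01  0.  ] open 13.9 q [-0.63  0.18  1.76  0.    1.2  -1.91]
rows: [0.012 0.01  0.758] [-0.006  0.018  0.002]
```

View pics/s3.png

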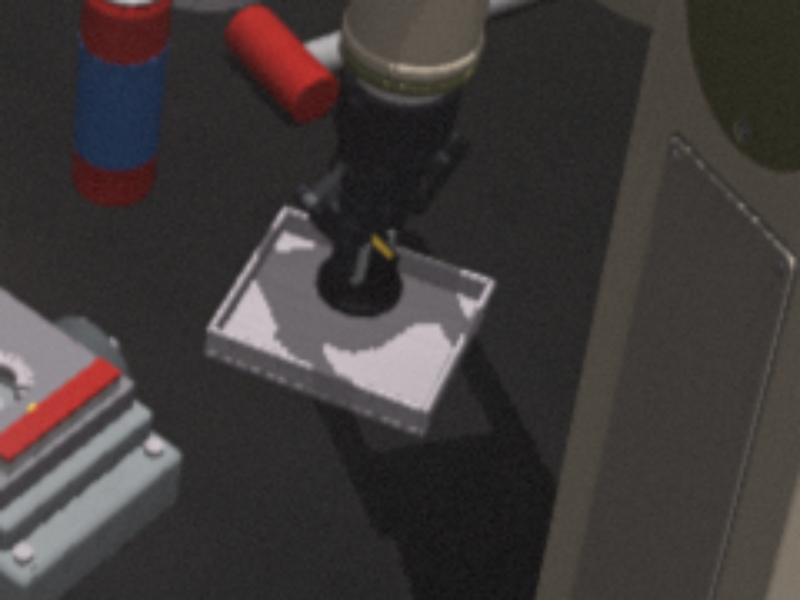

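The cap is held above the tray centre at (360,285) and its weight reads 1.6 N. Lower it to contact in small steps.

move_arm --targets '[[[0.01,0.01,0.35,0,0,0,0.9],[0.01,0.01,0.6,0,0,0,0.9],[0.01,0.01,0.72,0,0,0,0.9],[0.01,0.01,0.76,0,0,0,0.9],[0.01,0.01,0.76,0,0,0,0.9]]]'

```text
time_s: 8.12
tool_pos: [483.9, -287.5, 34.6]
ee_rot: [0.456, 3.108, -0.0]
contact_force: [-0.1, -0.1, -1.9]
opening: 13.8
grip_force: 39.4
```

move_arm --targets '[[[0,0,0.03,0,0,0,0.9],[0,0,0.06,0,0,0,0.9],[0,0,0.06,0,0,0,0.9]]]'

```text
time_s: 8.5
tool_pos: [484.1, -287.7, 34.5]
ee_rot: [0.456, 3.108, -0.0]
contact_force: [-6.4, 4.1, 14.5]
opening: 13.3
grip_force: 41.9
```

move_arm --targets '[[[0,0,-0.04,0,0,0,0.9],[0,0,-0.04,0,0,0,0.8],[0,0,-0.04,0,0,0,0.65],[0,0,-0.04,0,0,0,0.5],[0,0,-0.04,0,0,0,0.5],[0,0,-1,0,0,0,0.5],[0,0,-2.5,0,0,0,0.5],[0,0,-4.5,0,0,0,0.5],[0,0,-6,0,0,0,0.5],[0,0,-6,0,0,0,0.5]]]'

```text
time_s: 9.75
tool_pos: [486.1, -289.1, 218.3]
ee_rot: [0.455, 3.1, -0.007]
contact_force: [0.2, 0.9, -0.1]
opening: 42.8
grip_force: 0.0
```

```bash
python3 - <<'E'
from h import *
from plant import r
c=r.camera("side"); np.savez("s4.npz",**c); cv2.imwrite("pics/s4.png",c["pixels"][:,:,::-1])
for y in(1.86,-1.28): pass
np.set_printoptions(precision=3,suppress=True)
for yaw in(-1.275,1.866): go(r,[476.5,301,230],down(yaw))
# cover from the two views
T=dict(np.load("top0.npz"))
for nm,cc,b in(("T",T,(170,270,225,330)),("S",c,(215,370,300,435))):
    hsv=cv2.cvtColor(np.ascontiguousarray(cc["pixels"]),cv2.COLOR_RGB2HSV)
    m=cv2.inRange(hsv,np.array((100,120,40)),np.array((120,255,255)))|cv2.inRange(hsv,np.array((2,120,50)),np.array((20,255,255)))
    k=np.zeros_like(m);k[b[1]:b[3],b[0]:b[2]]=m[b[1]:b[3],b[0]:b[2]]
    k=cv2.morphologyEx(k,cv2.MORPH_CLOSE,np.ones((3,3),np.uint8))
    cnt=max(cv2.findContours(k,cv2.RETR_EXTERNAL,cv2.CHAIN_APPROX_NONE)[0],key=cv2.contourArea)
    w=np.array([cast(cc,q,6)[:2] for q in cv2.convexHull(cnt)[:,0]]).astype(np.float32); print(nm,cv2.minAreaRect(w))
E
```

```text
t 9.8 tcp [ 484.9 -288.3  215.1] yaw 2.85 F [-0.5 -0.  -0.1] M [0.04 0.07 0.03] open 42.3 q [-0.63  0.04  1.62  0.    1.48 -1.91]
rows: [ 5.91  18.733 -0.551] [ -0.065   0.01  -24.729]
t 9.8 tcp [ 484.9 -288.3  215.1] yaw 2.85 F [-0.5 -0.  -0.1] M [0.04 0.07 0.03] open 42.3 q [-0.63  0.04  1.62  0.    1.48 -1.91]
rows: [ 5.91  18.733 -0.551] [ 0.009  0.056 11.278]
T ((475.8155822753906, 302.31170654296875), (103.09673309326172, 87.15838623046875), 16.82763671875)
S ((474.06500244140625, 304.9336242675781), (101.75717163085938, 86.8865737915039), 16.725923538208008)
```

View pics/s4.png

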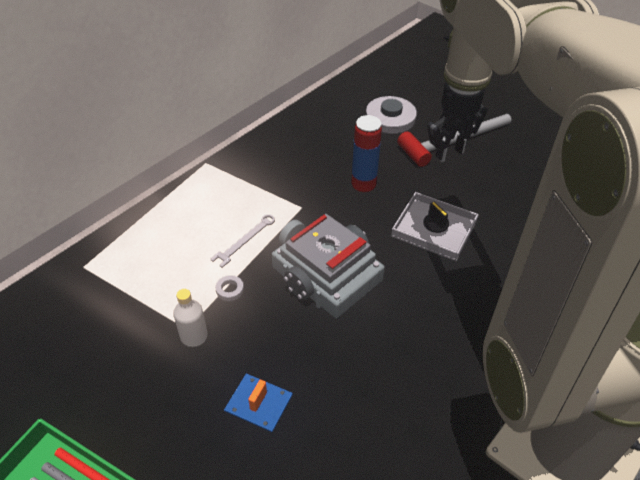

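The cap stands upright in the tray at (437,217), and the port is open at (328,243). Now to the cover.

move_arm --targets '[[[5.88,18.77,-0.5,0,0,11.28,0.5],[5.88,18.77,-0.5,0,0,11.28,0.5],[5.88,18.77,-0.5,0,0,11.28,0.5],[5.88,18.77,-0.5,0,0,11.28,0.5],[5.88,18.77,-0.5,0,0,11.28,0.5],[5.88,18.77,-0.5,0,0,11.28,0.5],[5.88,18.77,-0.5,0,0,11.28,0.5],[5.88,18.77,-0.5,0,0,11.28,0.5],[5.88,18.77,-0.5,0,0,11.28,0.5],[5.88,18.77,-0.5,0,0,11.28,0.5],[5.88,18.77,-0.5,0,0,11.28,0.5],[5.88,18.77,1.5,0,0,11.28,0.5],[5.88,18.77,3.5,0,0,11.28,0.5],[5.88,18.77,4.5,0,0,11.28,0.5],[5.88,18.77,4.5,0,0,11.28,0.5]]]' --grip_force 40

```text
time_s: 11.68
tool_pos: [473.4, 299.9, 73.1]
ee_rot: [-1.87, -2.52, 0.013]
contact_force: [-1.0, -0.3, 0.6]
opening: 42.2
grip_force: 0.0
```

```bash
python3 - <<'E'
from h import *
from plant import r
go(r,[475.5,302,12],down(1.864))
c=r.camera("side"); cv2.imwrite("pics/s5.png",cv2.resize(c["pixels"][300:450,170:370,::-1],(800,600)))
E
```

```text
t 11.68 tcp [473.4 299.9  73.1] yaw 1.865 F [-1.  -0.3  0.6] M [-0.03 -0.01 -0.02] open 42.2 q [ 0.47  0.17  1.75 -0.    1.24  0.18]
rows: [0.049 0.106 2.035] [-0.1    0.022  0.011]
```

View pics/s5.png

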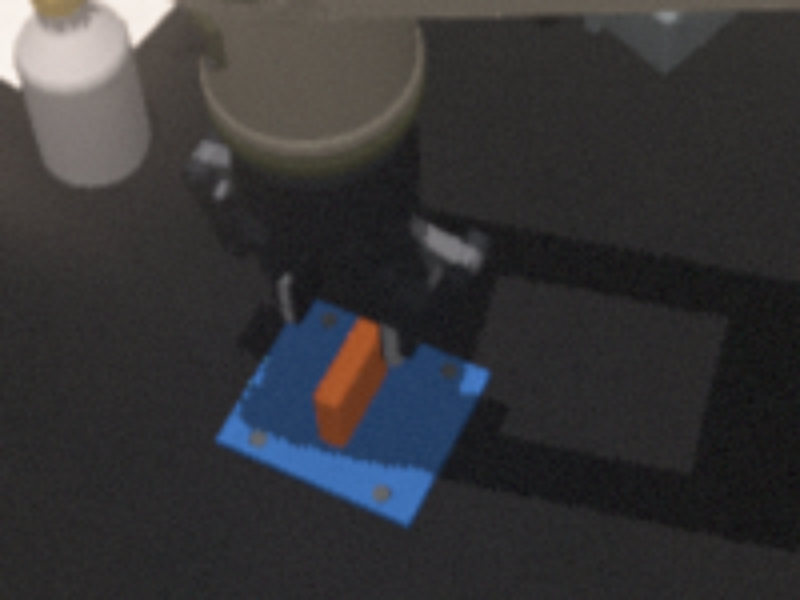

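The fingers at (287,295) and (395,345) stand either side of the orange handle at (350,385). Descend and grip.

move_arm --targets '[[[0.05,0.1,0.8,0,0,0,0.5],[0.05,0.1,1.5,0,0,0,0.5],[0.05,0.1,2.0,0,0,0,0.5],[0.05,0.1,2.0,0,0,0,0.6],[0.05,0.1,2.0,0,0,0,0.75],[0.05,0.1,2.0,0,0,0,0.9],[0.05,0.1,2.0,0,0,0,0.9],[0.05,0.1,2.0,0,0,0,0.9],[0.05,0.1,2.0,0,0,0,0.9],[0.05,0.1,2.0,0,0,0,0.9]]]' --grip_force 70

```text
time_s: 12.98
tool_pos: [480.0, 305.4, 19.1]
ee_rot: [1.87, 2.523, 0.003]
contact_force: [-1.1, -1.3, 6.6]
opening: 12.9
grip_force: 69.4
```

```bash
python3 - <<'E'
from h import *
from plant import r
go(r,[475.5,302,80],down(1.864))
c=r.camera("side"); np.savez("s6.npz",**c)
print([ (a,ce.round(1)) for a,ce,p in blobs(c,(100,120,40),(120,255,255),(215,370,300,435))[:2]])
E
```

```text
t 12.97 tcp [480.  305.4  19.1] yaw 1.866 F [-1.1 -1.3  6.6] M [-0.18  0.25 -0.03] open 12.9 q [ 0.48  0.25  1.76 -0.    1.13  0.18]
rows: [-0.063 -0.172 -2.029] [ 0.025 -0.004  0.021]
[(1449, array([255.6, 407.2])), (6, array([267.7, 383.2]))]
```

move_arm --targets '[[[0,0,0,0,0,0,0.75],[0,0,0,0,0,0,0.6],[-0.05,0,0.2,0,0,0,0.6],[-0.05,0,0.2,0,0,0,0.6],[-0.05,0,0.2,0,0,0,0.6],[-0.05,0,0.2,0,0,0,0.6]]]'

```text
time_s: 13.78
tool_pos: [479.5, 303.5, 11.7]
ee_rot: [1.871, 2.524, 0.0]
contact_force: [-0.2, -0.0, -0.3]
opening: 34.3
grip_force: 0.0
```

```bash
python3 - <<'E'
from h import *
from plant import r
c=r.camera("side"); np.savez("s7.npz",**c)
go(r,[480,303,12],down(1.864))
b=(215,360,300,440)
hsv=cv2.cvtColor(np.ascontiguousarray(c["pixels"]),cv2.COLOR_RGB2HSV)
m=cv2.inRange(hsv,np.array((100,120,40)),np.array((120,255,255)))|cv2.inRange(hsv,np.array((2,120,50)),np.array((20,255,255)))
k=np.zeros_like(m);k[b[1]:b[3],b[0]:b[2]]=m[b[1]:b[3],b[0]:b[2]]
cnt=np.concatenate([x for x in cv2.findContours(k,cv2.RETR_EXTERNAL,cv2.CHAIN_APPROX_NONE)[0] if len(x)>5])
w=np.array([cast(c,q,6)[:2] for q in cv2.convexHull(cnt)[:,0]]).astype(np.float32); print(cv2.minAreaRect(w))
E
```

```text
t 13.82 tcp [479.5 303.5  11.8] yaw 1.866 F [-0.  -0.5  0. ] M [ 0.02  0.03 -0.  ] open 34.3 q [0.47 0.26 1.77 0.   1.12 0.18]
rows: [-0.021  0.01  -0.007] [ 0.002 -0.001  0.02 ]
((479.1109313964844, 307.05950927734375), (102.1074447631836, 86.36341857910156), 17.240121841430664)
```

move_arm --targets '[[[0,0,0,0,0,0,0.75],[0,0,0,0,0,0,0.9],[0,0,0,0,0,0,0.9],[0,0,0,0,0,0,0.9],[0,0,0,0,0,0,0.9],[0,0,0,0,0,0,0.9]]]' --grip_force 70

```text
time_s: 14.58
tool_pos: [479.7, 303.6, 12.0]
ee_rot: [1.871, 2.524, 0.001]
contact_force: [0.4, 0.5, 5.1]
opening: 13.2
grip_force: 68.8
```

```bash
cat >>h.py <<'E'
P=np.array([583.5,-15.3]); A=-0.064
def place(r,b0x,b0z,th,h,dy=0):
    """row to put cover's low bottom edge at port x=b0x, z=b0z above the face, tilt th; h = TCP above underside"""
    x=b0x+50*np.cos(th)-h*np.sin(th); z=b0z+50*np.sin(th)+h*np.cos(th)
    c,s=np.cos(A),np.sin(A)
    pos=[P[0]+c*x-s*dy,P[1]+s*x+c*dy,100+z]
    R=Ro.from_euler("z",A)*Ro.from_euler("y",-th)*Ro.from_euler("z",-A)*down(A+np.pi/2)
    go(r,pos,R)
E
python3 - <<'E'
from h import *
from plant import r
place(r,-36,50,0.2,11.7)
E
```

```text
t 14.57 tcp [479.7 303.6  12. ] yaw 1.866 F [0.4 0.5 5.1] M [-0.04  0.03  0.01] open 13.2 q [0.47 0.26 1.76 0.   1.12 0.18]
rows: [-11.302   0.557  -5.315] [-2.261 -0.414  4.099]
```

move_arm --targets '[[[0,0,-0.5,0,0,0,0.9],[0,0,-2,0,0,0,0.9],[-0.5,0,-4,0,0,0,0.9],[-1.8,0.1,-5.3,-0.3,-0.1,0.5,0.9],[-3.3,0.2,-5.3,-0.7,-0.1,1.3,0.9],[-4.8,0.3,-5.3,-1.1,-0.2,2,0.9],[-6.3,0.4,-5.3,-1.4,-0.3,2.7,0.9],[-7.8,0.45,-5.3,-1.8,-0.3,3.3,0.9],[-9.3,0.5,-5.3,-2.1,-0.4,3.8,0.9],[-10.5,0.55,-5.3,-2.26,-0.41,4.1,0.9],[-11.3,0.56,-5.3,-2.26,-0.41,4.1,0.9],[-11.3,0.56,-5.3,-2.26,-0.41,4.1,0.9],[-11.3,0.56,-5.3,-2.26,-0.41,4.1,0.9],[-11.3,0.56,-5.3,-2.26,-0.41,4.1,0.9],[-11.3,0.56,-5.3,-2.26,-0.41,4.1,0.9]]]'

```text
time_s: 16.45
tool_pos: [593.9, -15.2, 170.7]
ee_rot: [2.179, 2.046, 0.205]
contact_force: [-0.1, 0.5, -3.1]
opening: 13.1
grip_force: 68.7
```

```bash
python3 - <<'E'
from h import *
from plant import r
place(r,-36,6,0.2,12)
c=r.camera("side"); cv2.imwrite("pics/s8.png",cv2.resize(c["pixels"][150:330,220:460,::-1],(800,600)))
E
```

```text
t 16.45 tcp [593.9 -15.2 170.7] yaw 1.508 F [-0.1  0.5 -3.1] M [-0.    0.21  0.02] open 13.1 q [-0.12 -0.04  1.79  0.01  1.19 -0.06]
rows: [-0.026 -0.276  1.407] [-0.009 -0.004  0.013]
```

View pics/s8.png

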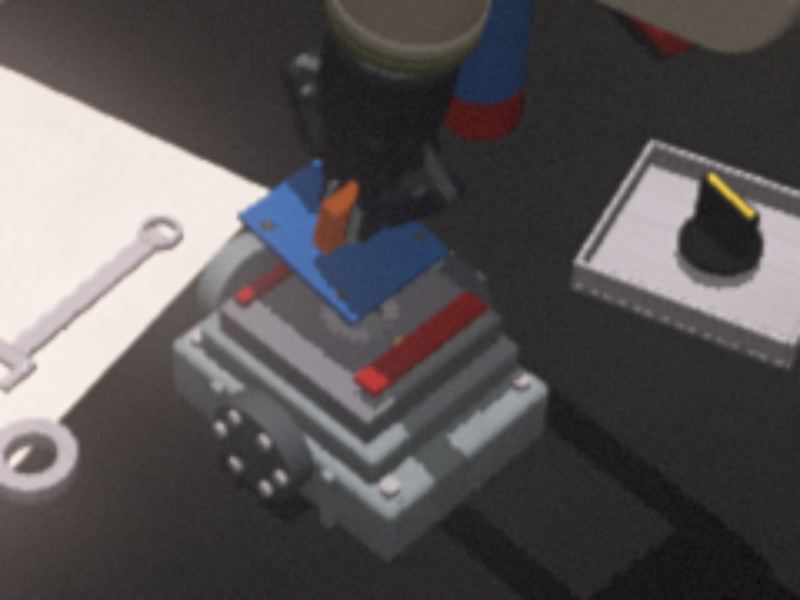

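The cover is held tilted, with its low edge (355,317)–(445,250) facing the lip at (425,345). Lower it in front of the lip.

move_arm --targets '[[[-0.03,-0.14,0.7,0,0,0,0.9],[-0.03,-0.25,1.2,0,0,0,0.9],[-0.03,-0.28,1.4,0,0,0,0.9],[-0.03,-0.28,1.4,0,0,0,0.9],[-0.03,-0.28,1.4,0,0,0,0.9]]]'

```text
time_s: 17.12
tool_pos: [594.7, -17.0, 128.7]
ee_rot: [2.18, 2.044, 0.206]
contact_force: [0.1, 0.6, -1.9]
opening: 13.3
grip_force: 68.8
```

```bash
python3 - <<'E'
from h import *
from plant import r
place(r,-36,1.5,0.2,12)
place(r,-49.5,1.5,0.2,12)
c=r.camera("side"); np.savez("s9.npz",**c)
hs=(100,120,40),(120,255,255)
b=blobs(c,*hs,(270,190,400,300))[0]; p=b[2]
# low-edge bottom ends at z~107..112: print extreme pixels
for f in(p[p[:,1].argmax()],p[p[:,0].argmax()],p[p[:,0].argmin()]):
    w=cast(c,f,112)[:2]-P; print(f,[w@[np.cos(A),np.sin(A)],w@[-np.sin(A),np.cos(A)]])
E
```

```text
t 17.12 tcp [594.7 -17.  128.7] yaw 1.507 F [ 0.1  0.6 -1.9] M [0.02 0.2  0.05] open 13.3 q [-0.12  0.    1.83  0.01  1.11 -0.06]
rows: [ 0.031 -0.058  0.175] [0.007 0.    0.   ]
t 17.12 tcp [594.7 -17.  128.7] yaw 1.507 F [ 0.1  0.6 -1.9] M [0.02 0.2  0.05] open 13.3 q [-0.12  0.    1.83  0.01  1.11 -0.06]
rows: [ 0.031 -0.498  0.086] [0.007 0.    0.   ]
[325. 259.] [np.float64(-34.76101160439558), np.float64(42.872396767857616)]
[352. 238.] [np.float64(-33.721012908141375), np.float64(-37.581628660463885)]
[294. 228.] [np.float64(71.06287621955649), np.float64(28.4756523844354)]
```

move_arm --targets '[[[0.03,-0.03,0.1,0,0,0,0.9],[0.03,-0.06,0.17,0,0,0,0.9],[0.03,-0.06,0.17,0,0,0,0.9],[0.03,-0.2,0.15,0,0,0,0.9],[0.03,-0.35,0.11,0,0,0,0.9],[0.03,-0.47,0.09,0,0,0,0.9],[0.03,-0.5,0.09,0,0,0,0.9],[0.03,-0.5,0.09,0,0,0,0.9],[0.03,-0.5,0.09,0,0,0,0.9]]]'

```text
time_s: 18.3
tool_pos: [580.1, -15.1, 122.3]
ee_rot: [2.18, 2.045, 0.205]
contact_force: [0.5, -0.2, -3.2]
opening: 12.8
grip_force: 68.8
```

```bash
python3 - <<'E'
from h import *
from plant import r
place(r,-50,1,0.1,12)
place(r,-50,0.3,0.0,12)
c=r.camera("side"); cv2.imwrite("pics/s10.png",cv2.resize(c["pixels"][190:310,260:420,::-1],(800,600)))
E
```

```text
t 18.3 tcp [580.1 -15.1 122.3] yaw 1.507 F [ 0.5 -0.2 -3.2] M [-0.01  0.17 -0.  ] open 12.8 q [-0.12 -0.03  1.87  0.01  1.1  -0.06]
rows: [0.001 0.034 0.156] [ 1.141 -0.    -0.   ]
t 18.3 tcp [580.1 -15.1 122.3] yaw 1.507 F [ 0.5 -0.2 -3.2] M [-0.01  0.17 -0.  ] open 12.8 q [-0.12 -0.03  1.87  0.01  1.1  -0.06]
rows: [0.001 0.044 0.35 ] [ 2.286 -0.    -0.   ]
```

View pics/s10.png

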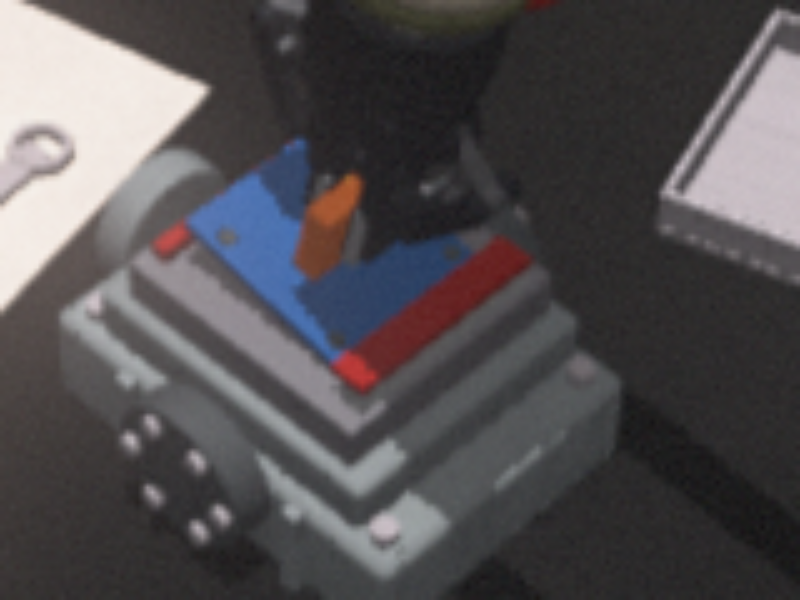

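The low edge is hooked under the lip at (345,355)–(500,245) with no contact force, and the far edge is still above the rim. Lower it.

move_arm --targets '[[[0,0.02,0.08,0.55,0,0,0.9],[0,0.034,0.156,1.14,0,0,0.9],[0,0.04,0.25,1.7,0,0,0.9],[0,0.044,0.32,2.1,0,0,0.9],[0,0.044,0.35,2.28,0,0,0.9],[0,0.044,0.35,2.28,0,0,0.9],[0,0.044,0.35,2.28,0,0,0.9]]]'

```text
time_s: 19.23
tool_pos: [583.2, -15.3, 112.1]
ee_rot: [2.291, 2.149, 0.001]
contact_force: [0.1, -0.3, -2.6]
opening: 13.1
grip_force: 68.8
```

```bash
python3 - <<'E'
from h import *
from plant import r
place(r,-50,0,0.0,12)
E
```

```text
t 19.23 tcp [583.2 -15.3 112.1] yaw 1.507 F [ 0.1 -0.3 -2.6] M [-0.05 -0.01 -0.01] open 13.1 q [-0.11  0.17  1.66  0.    1.3  -0.05]
rows: [-0.     0.01   0.005] [ 0.007 -0.     0.001]
```

move_arm --targets '[[[0,0,0.03,0,0,0,0.9],[0,0,0.06,0,0,0,0.9],[0,0,0.06,0,0,0,0.9]]]'

```text
time_s: 19.6
tool_pos: [583.4, -15.3, 112.0]
ee_rot: [2.291, 2.149, 0.001]
contact_force: [-5.9, 1.0, 8.8]
opening: 13.1
grip_force: 70.4
```

Seated on the face (8.8 N at the expected height). Release and rise.

move_arm --targets '[[[0,0,0.0,0,0,0,0.9],[0,0,0.0,0,0,0,0.8],[0,0,0.0,0,0,0,0.65],[0,0,0.0,0,0,0,0.6],[0,0,0.0,0,0,0,0.6],[0,0,-1,0,0,0,0.6],[0,0,-2.5,0,0,0,0.6],[0,0,-4,0,0,0,0.6],[-1,4,-5,0,0,0,0.6],[-3,6,-5,0,0,0,0.6],[-5,7,-5,0,0,0,0.6],[-6.5,7,-5,0,0,0,0.6],[-6.5,7,-5,0,0,0,0.6]]]'

```text
time_s: 21.22
tool_pos: [781.1, -225.3, 259.9]
ee_rot: [2.291, 2.149, 0.0]
contact_force: [1.4, 0.6, -0.4]
opening: 34.1
grip_force: 0.0
```

```bash
python3 - <<'E'
from h import *
from plant import r
s=r.get_state();print(s["time_s"],s["tool_pos"],s["contact_force"])
c=r.camera("side"); t=r.camera("top"); 
a=cv2.resize(c["pixels"][190:310,260:420,::-1],(400,300));b=cv2.resize(t["pixels"][200:320,250:410,::-1],(400,300))
f=cv2.resize(c["pixels"][:,:,::-1],(400,300));g=cv2.resize(t["pixels"][:,:,::-1],(400,300))
cv2.imwrite("pics/fin.png",np.vstack([np.hstack([a,b]),np.hstack([f,g])]))
for n,k,bx in(("S",c,(270,190,400,300)),("T",t,(290,200,375,310))):
    for lo,hi,z in(((100,120,40),(120,255,255),106),((0,150,50),(6,255,255),116),((0,150,50),(6,255,255),107)):
        for q in blobs(k,lo,hi,bx,20)[:2]:
            w=np.array([cast(k,u,z)[:2] for u in q[2]])-P
            x=w@[np.cos(A),np.sin(A)];y=w@[-np.sin(A),np.cos(A)]
            print(n,z,q[0],"x",x.min().round(1),x.max().round(1),"y",y.min().round(1),y.max().round(1),"c",np.round([x.mean(),y.mean()],1))
E
```

```text
21.225 [ 781.06033594 -225.34682006  259.89581245] [ 1.4339593   0.60412336 -0.39368088]
S 106 798 x -36.8 49.0 y -37.8 45.4 c [1.9 8.6]
S 116 289 x -63.5 -46.1 y -48.3 51.2 c [-55.    0.8]
S 116 110 x 44.9 53.8 y -40.7 51.9 c [49.1 -0.6]
S 107 289 x -58.5 -40.9 y -54.8 45.7 c [-49.8  -5.2]
S 107 110 x 51.0 60.0 y -47.1 46.4 c [55.2 -6.6]
T 106 1153 x -40.6 48.2 y -38.4 40.1 c [4.2 0.9]
T 116 253 x -58.6 -45.9 y -48.3 46.1 c [-52.3  -0.9]
T 116 51 x 53.8 56.7 y -47.1 45.2 c [55.4  0.9]
T 107 253 x -58.8 -46.0 y -48.6 46.5 c [-52.4  -0.9]
T 107 51 x 54.5 57.4 y -47.5 45.6 c [56.1  1. ]
```

View pics/fin.png

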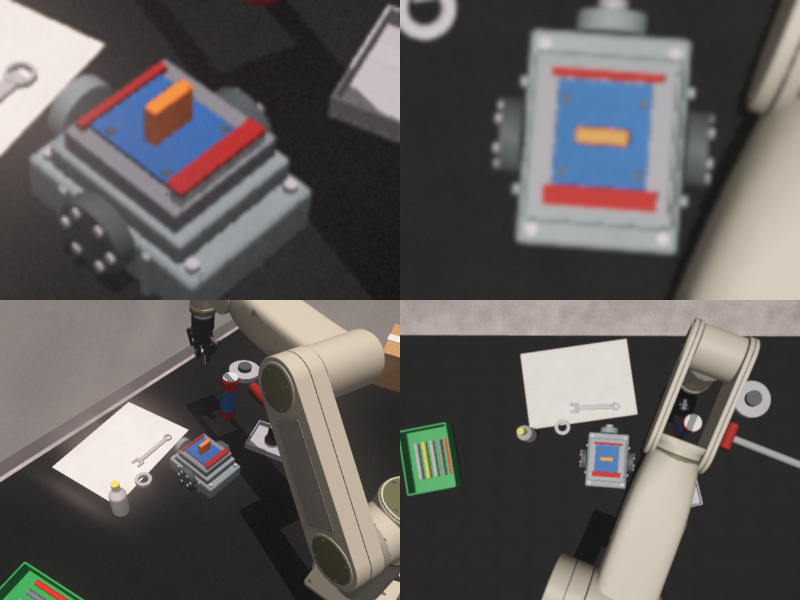

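The cover lies flat under the lip and inside the rim, centred to about 1 mm. The cap stands in the tray, the loose items are where they were, and the arm is clear. Handing in.

```bash
python3 -c "
from plant import r
print(r.finish_job())"
```

```text
the job is handed in; nothing more can be done
None
```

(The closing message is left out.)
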